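# Load the film reel onto the dispenser

### The job

Take the spindle out of the dispenser stand by its red handle, feel gently for the off-centre hole of the yellow film reel in the blue cradle, thread the spindle through and push it in until its shoulder is home against the hub. Lift the reel out on the spindle, without touching the reel with the gripper, and set the spindle back in the stand's two slots with the reel hanging on it, then let go. Do not force the spindle against the reel and leave the things around alone.

Things in the scene. Friction and masses are not known exactly. Their poses are not given: they have to be found in the camera images.
- stand: Fixed dispenser stand: grey base 110 x 84 mm, two upright aluminium plates 8 mm thick, 44 mm wide, each with an open-topped slot. Origin on the bench below the resting spindle's origin; x along the spindle, away from the robot; z up. The spindle rests with its axis 66 mm above the bench, with 3 mm play either way along x and 1.5 mm across.
- near_slot (a point): Middle of the slot floor of the near (robot side) upright: x = -11, z = 60 mm in the stand's frame; axes as the stand's. Slot 15 mm wide (y), straight from z = 60 to 74 mm, then flaring to about 41 mm at the top, 92 mm above the bench.
- far_slot (a point): Middle of the slot floor of the far upright: x = +54, z = 60 mm in the stand's frame. Same shape as the near one. The reel hangs between the uprights, next to the near one.
- spindle: Loose steel spindle, 140 g, starting in the stand. Origin on its axis at the shoulder's front face, x along the axis to the tip. Rod 12 mm diameter, tip at x = +72 mm, last 3 mm tapered to 9 mm. Shoulder disc 22 mm diameter, x = -4 to 0. Bare rod from x = -18 to -4, which lies in the near slot.
- spindle_grip (a point): Middle of the red handle on the spindle's axis, x = -38 mm in its frame, same axes. Handle 40 mm long (x), flat-sided, 14 mm wide (y, grip across this from above), 22 mm high (z from -13 to +9 mm), starting upright.
- cradle: Fixed blue cradle, base 70 x 92 x 10 mm, with a V saddle for the lying reel, whose axis lies along the cradle's x, 45 mm up. Origin on the bench under the reel; -x side (robot side) open. A back wall, near face at x = +20.5 mm, stops the reel sliding away; its notch, 30 mm wide, open at the top, bottom 30 mm above the bench, lets the spindle's tip through.
- reel: Loose yellow film reel, about 170 g, 64 mm diameter, 36 mm wide, origin at the centre of the roll, x along its axis, away from the robot. White hub, 36 mm diameter, ends recessed 1 mm. The hub's straight through hole, 15 mm diameter, is 5 mm off the reel's axis in any direction (up, down, sideways): not measured, differs each time; find it by touch or sight.
- amber_bottle: Loose brown bottle with black cap, 52 mm diameter, 98 mm high, a bystander; origin at the centre of its foot.
- tape_roll: Loose roll of label tape lying flat, 72 mm diameter, 18 mm high, a bystander; origin at the centre of its underside.
- reel_front (a point): Middle of the reel's robot-side face, on the roll's axis (not at the hole), x = -18 mm in the reel's frame. The hub does not turn in the reel under light touch. With the shoulder home, the reel's origin is at x = +17 mm in the spindle's frame. Lifted, the reel swings to hang 5 to 7 mm below the spindle's axis. Over 20 N of spindle on reel is too hard.
- marker_blue: Loose white marker with blue cap lying on the bench, 138 mm long, 14 mm thick, a bystander; origin at its middle on the underside.
Not all that is in view belongs to the job. What is shaped like the reel but purple or turquoise is not meant.

How it is judged:
By the outcome, as a careful person would: the job done as asked, in the order asked, and still so for the second after the job is handed in, with the robot touching nothing.
It also fails if it takes over 72 s, if anything falls off the work surface, if the arm or the gripper's body presses on something with over 40 N, if the wrist force passes 120 N, or if a joint passes its speed limit or range.

### The arm

A 6-joint arm with a two-finger parallel gripper is mounted at the origin on a cart in front of the work surface, level with it; the furniture and walls round the work are solid. World frame = base frame: x ahead of the robot, y to its left, z up, the work surface at z = 0. Lengths are in m, angles in degrees, forces in N, time in s.
With the tool pointing down it reaches from about 0.375 to 0.975 m from the base axis. Payload 3.8 kg.
Tool frame: the origin (TCP) lies midway between the tips of the shut fingers; the grasp point (between the pads) lies 19 mm behind it; z points along the fingers, y is the line along which they close (so a half turn about z gives the same grasp; the last joint's range is limited). The gripper opens to 88 mm and grips with 3 to 60 N. Pads are 18 mm wide; open, the fingers measure 123 mm over their backs; the gripper's body (75 mm by 187 mm) begins 45 mm behind the grasp point.
Start: joints at [-79.005, 15.12, 91.902, -0, 72.978, -2.114], TCP at [0.153, -0.657, 0.204] pointing down, gripper open.
Joint ranges: [-150.88, 150.88], [-54.13, 125.18], [17.81, 147.31], [-75.09, 255.09], [0, 152.58], [-146.25, 146.25]. Speed limits (degrees/s): [147.25, 147.25, 180, 180, 180, 180].

### API

Orientations are given as a 3x3 rotation matrix whose columns are the frame's x, y, z axes.
In Python, from rig import ctrl gives the robot as it stands. The module is installed in compiled form; this text tells all that it offers.
- The arm moves only by the tool send_rows, never from a script. Its argument "series" is text: rows parted by semicolons, each of 5 numbers parted by spaces: the opening, from -1 (shut) to 1 (fully open), then the shift along the world's x, y, z each as a share of 0.5 m, from -1 to 1, then the turn about the world's z as a share of 45 degrees, from -1 to 1. A call has 1 to 20 rows; each row shifts and turns the commanded pose from where the row before left it; what a row does not reach is not made up. A row lasts 1/8 s, in which the tool goes at most 62.5 mm and 10.7 degrees, less where a joint would pass 70% of its speed; a pose out of reach is approached as far as the arm can. A call with a number of a shift or a turn outside -1 to 1 is refused whole. A call with a gripper value outside its range is refused whole. The fingers move at their own pace and stop on an object; the grip force is fixed at half the most. Time passes only in rows, so rows that do not move let the fingers close. It gives the time, the measured TCP pose, the force, the opening and the grip force at its end, in the units of the state.
- ctrl.read_state(): the state, without advancing time (a new reading comes with each control period).
- ctrl.get_image(name): name is "scene" or "top" or "wrist"; returns a dict with "image" (384x512x3 uint8, blue, green, red), "range_z" (384x512 float32, m along the optical axis (not along the pixel's ray), 0 where there is no reading), "intrinsics" (3x3 intrinsics, pixels), "dist" ([k1, k2, p1, p2, k3] as OpenCV has them; the pictures are not rectified), "world_to_cam" (4x4, takes a point from world to camera coordinates). Camera axes: x right, y down, z forward; pixel columns grow to the right and rows downward; lengths in m; the calibration is good to about 2 mm. A picture is of the moment at which its call begins.
- ctrl.close_job(): hands the job in; it is judged then, once.
The state is a dict: "clock": time; "qpos": joint angles; "dq": joint speeds; "joint_torque": joint torques, N m; "tool_pos": TCP position; "ee_rot": TCP orientation; "force": force on the tool from outside, world axes, zero at the start; "ft_torque": the same for the moment, N m; "grip_width": opening from 0.0 (shut) to 1.0 (fully open); "grasp_force": force on a finger pad.
Only numpy, scipy, OpenCV 4.12 (cv2) and the standard library are available. Lean on these libraries where they do the work, as an engineer would, in place of code of your own. Each camera call takes 0.05 s, during which the arm holds its last target. There are 200 camera calls.

## Working session

There is one attempt and no reset: what is moved stays moved. The work goes in short steps, Python scripts to look and compute and a tool call to move; the robot and the scene stay as the last step left them, time stands still between calls to the robot, and variables do not carry over. Pictures are saved under pics/ and viewed, at most 10 in all, crops included, and the job is handed in when it is done.

Besides the shell and the picture viewer there is one more tool, called after ">>>" as a command line: name --argument value ..., lists and objects as JSON in quotes. send_rows: Moves the arm, as the interface text tells. Shift numbers are shares of 0.5 m and turn numbers shares of 45 degrees, none past 1 either way. Its arguments: {"type":"object","properties":{"series":{"type":"string"}},"required":["series"]}

```bash
mkdir -p pics; cat > h.py <<'E'
import numpy as np, cv2
from rig import ctrl
def shot(n):
    return ctrl.get_image(n)
def pts(d):
    """world xyz per pixel from depth"""
    h,w=d["range_z"].shape
    u,v=np.meshgrid(np.arange(w),np.arange(h))
    p=cv2.undistortPoints(np.stack([u,v],-1).reshape(-1,1,2).astype(np.float64),d["intrinsics"],np.array(d["dist"])).reshape(h,w,2)
    z=d["range_z"].astype(float)
    c=np.dstack([p[...,0]*z,p[...,1]*z,z])
    T=np.linalg.inv(d["world_to_cam"])
    X=c@T[:3,:3].T+T[:3,3]; X[z==0]=np.nan
    return X
E
python3 - <<'E'
from h import *
s=ctrl.read_state(); print(s)
a=shot("scene");b=shot("top")
import pickle; pickle.dump((a,b),open("ab.pkl","wb"))
cv2.imwrite("pics/scene.png",cv2.resize(a["image"],(768,576),interpolation=cv2.INTER_CUBIC)); cv2.imwrite("pics/top.png",cv2.resize(b["image"],(768,576),interpolation=cv2.INTER_CUBIC))
for d in(a,b): T=np.linalg.inv(d["world_to_cam"]); print(T.round(3),d["intrinsics"])
E
```

```text
{'clock': 0.0, 'qpos': array([-7.90049394e+01,  1.51704731e+01,  9.19809117e+01, -3.06839809e-03,
        7.29776110e+01, -2.11585717e+00]), 'dq': array([-0.00824859, -0.02055151, -0.02979652, -0.11157804, -0.06092368,
       -0.02594691]), 'joint_torque': array([-2.63609894e-03, -5.02115464e+01, -3.56879175e+01,  7.28130201e-02,
        2.96898605e-02, -1.87749324e-04]), 'tool_pos': array([ 0.15292474, -0.65663753,  0.20307586]), 'ee_rot': array([[ 9.73929199e-01,  2.26851681e-01, -4.79664179e-04],
       [ 2.26852186e-01, -9.73926714e-01,  2.20030506e-03],
       [ 3.19851449e-05, -2.25175421e-03, -9.99997464e-01]]), 'force': array([-0.00662573, -0.12937796, -0.23570397]), 'ft_torque': array([-0.04736601, -0.0572067 , -0.01896084]), 'grasp_force': 0.0, 'grip_width': 1.0011679231251713}
[[-0.43  -0.474  0.768 -0.553]
 [-0.903  0.217 -0.371  0.414]
 [ 0.009 -0.853 -0.522  0.825]
 [ 0.     0.     0.     1.   ]] [[490.71469533   0.         257.70494978]
 [  0.         490.71469533 197.17605143]
 [  0.           0.           1.        ]]
[[-0.005 -0.979  0.205  0.298]
 [-1.     0.004 -0.004 -0.109]
 [ 0.003 -0.205 -0.979  1.33 ]
 [ 0.     0.     0.     1.   ]] [[459.4802551    0.         261.57793585]
 [  0.         459.4802551  194.95736514]
 [  0.           0.           1.        ]]
```

View pics/scene.png

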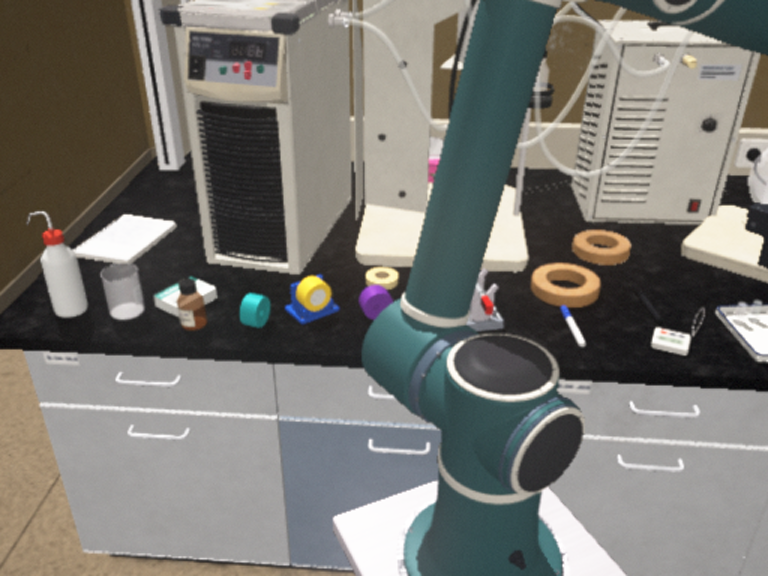

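View pics/top.png

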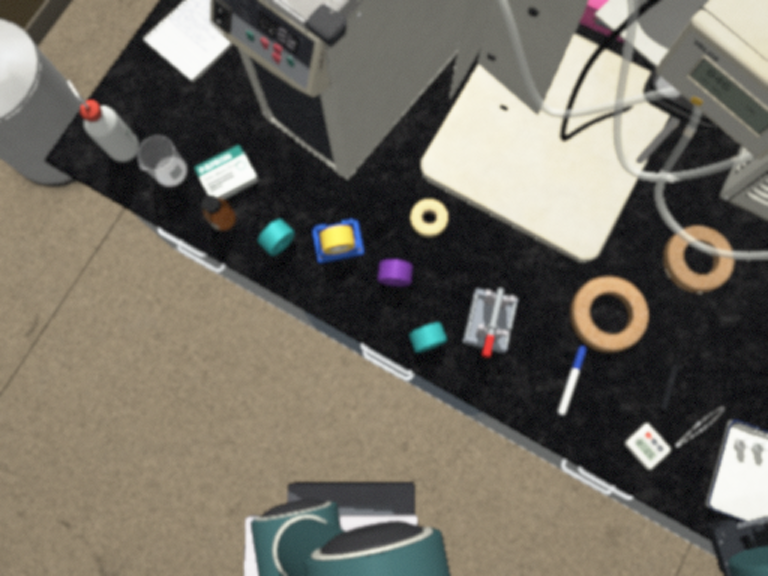

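The job's reel is the yellow one in the blue cradle, at top (338,238) and scene (313,292). The look-alikes are turquoise at top (276,238) and (428,337), and purple at (395,272). The stand with the red handle is at top (490,320), handle (488,346).

```bash
python3 - <<'E'
from h import *
import pickle
a,b=pickle.load(open("ab.pkl","rb"))
X=pts(b); hsv=cv2.cvtColor(b["image"],cv2.COLOR_BGR2HSV); H,S,V=cv2.split(hsv)
win=np.zeros(H.shape,bool); win[130:250,190:360]=1
def rep(n,m):
    m=m&win&~np.isnan(X[...,0]); P=X[m]; v,u=np.nonzero(m)
    print(n,m.sum(),u.mean().round(1),v.mean().round(1),np.median(P,0).round(4),P.min(0).round(3),P.max(0).round(3))
    return P
red=rep("red",((H<8)|(H>172))&(S>150)&(V>100))
ye=rep("yel",(H>20)&(H<32)&(S>170)&(V>120))
bl=rep("blue",(H>105)&(H<125)&(S>150)&(V>60))
pl=((H>105)&(H<125)&(S>150)&(V>60))&win
for n,P in(("red",red),("blue",bl)):
    r=cv2.minAreaRect(P[:,:2].astype(np.float32)*1000); print(n,r)
# stand: things above bench 
w2=np.zeros_like(win); w2[185:240,305:350]=1
m=w2&(X[...,2]>0.006); P=X[m]; print("stand",cv2.minAreaRect(P[:,:2].astype(np.float32)*1000), P.max(0))
hi=X[w2&(X[...,2]>.055)]; print("hi",hi.mean(0),np.linalg.svd(hi[:,:2]-hi[:,:2].mean(0),full_matrices=False)[2])
print(np.nanmedian(X[w2&(X[...,2]<.006)],0))
g=b["image"][130:250,190:360]; cv2.imwrite("pics/crop.png",cv2.resize(g,None,fx=4.6,fy=4.6,interpolation=cv2.INTER_CUBIC))
E
```

```text
red 75 324.9 230.9 [ 0.4588 -0.288   0.0743] [ 0.444 -0.304 -0.003] [ 0.479 -0.279  0.081]<stdin>:8: RuntimeWarning: Mean of empty slice.
  ret = ret.dtype.type(ret / rcount)
  return _methods._mean(a, axis=axis, dtype=dtype,
  ret = um.true_divide(
Traceback (most recent call last):
ValueError: zero-size array to reduction operation minimum which has no identity
```

```bash
python3 - <<'E'
from h import *
import pickle
a,b=pickle.load(open("ab.pkl","rb"))
X=pts(b); hsv=cv2.cvtColor(b["image"],cv2.COLOR_BGR2HSV); H,S,V=cv2.split(hsv)
print(hsv[155:165:3,225],X[158,225])
win=np.zeros(H.shape,bool); win[135:250,190:360]=1
def rep(n,m):
    m=m&win&~np.isnan(X[...,0]); P=X[m]; v,u=np.nonzero(m)
    if len(P)==0: print(n,0); return P
    print(n,m.sum(),u.mean().round(1),v.mean().round(1),np.median(P,0).round(4),P.min(0).round(3),P.max(0).round(3))
    print(cv2.minAreaRect(P[:,:2].astype(np.float32)*1000))
    return P
rep("red",((H<8)|(H>172))&(S>150)&(V>100)); w0=win.copy(); win[:,250:]=0
rep("yel",(H>15)&(H<35)&(S>120)&(V>100))
rep("blue",(H>103)&(H<128)&(S>120)&(V>50))
w2=np.zeros_like(win); w2[185:240,305:350]=1
m=w2&(X[...,2]>0.006); P=X[m]; print("stand",cv2.minAreaRect(P[:,:2].astype(np.float32)*1000), P.max(0))
hi=X[w2&(X[...,2]>.055)]; print("hi",hi.mean(0),np.linalg.svd(hi[:,:2]-hi[:,:2].mean(0),full_matrices=False)[2])
print(np.nanmedian(X[w2&(X[...,2]<.006)],0))
g=b["image"][130:250,190:360]; cv2.imwrite("pics/crop.png",cv2.resize(g,None,fx=4.6,fy=4.6,interpolation=cv2.INTER_CUBIC))
E
```

```text
[[ 29 142 254]
 [ 29 142 254]
 [ 28 144 253]
 [ 24  77 158]] [ 0.66765613 -0.01082885  0.07822468]
red 75 324.9 230.9 [ 0.4588 -0.288   0.0743] [ 0.444 -0.304 -0.003] [ 0.479 -0.279  0.081]
((459.776123046875, -293.1186828613281), (24.36045265197754, 35.308170318603516), 71.26747131347656)
yel 264 224.2 158.3 [ 0.6684 -0.008   0.0716] [ 0.649 -0.038  0.038] [0.692 0.023 0.083]
((670.9222412109375, -7.543647766113281), (34.44412612915039, 60.41633987426758), 10.363107681274414)
blue 429 225.4 160.8 [ 0.6756 -0.0112  0.0083] [ 0.638 -0.059 -0.009] [0.734 0.05  0.07 ]
((685.7039794921875, -4.379844665527344), (86.49889373779297, 100.88355255126953), 11.653827667236328)
stand ((520.2767944335938, -307.0435791015625), (152.1577911376953, 125.1915512084961), 1.7526408433914185) [ 0.59823458 -0.24238898  0.09488631]
hi [ 0.50906773 -0.30071541  0.07438948] [[-0.96396794  0.26601844]
 [-0.26601844 -0.96396794]]
[ 5.30326438e-01 -3.09237099e-01  2.25944633e-04]
```

View pics/crop.png

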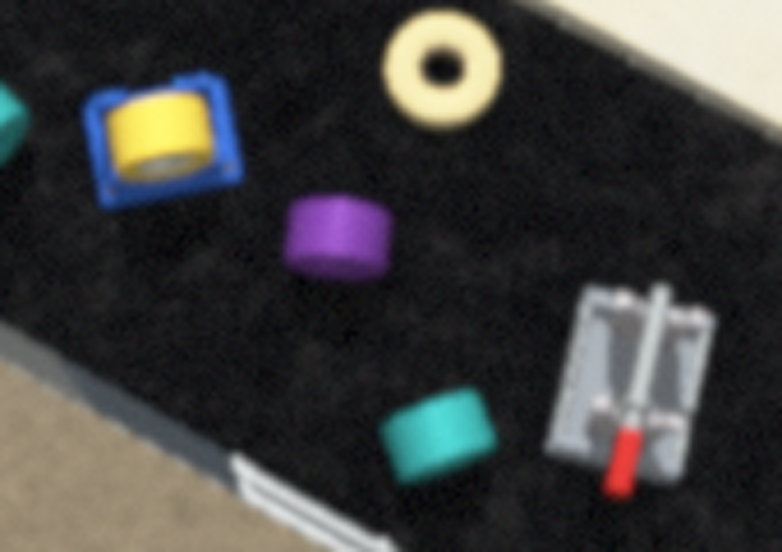

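Confirmed: the yellow reel sits in the blue cradle at crop (160,140), and the spindle's red handle is at (622,463) with its tip at (660,290). I'll move above the stand for a closer look.

>>> send_rows --series "1 .070 .082 .01 -.067;1 .070 .082 .01 -.067;1 .070 .082 .01 -.067;1 .070 .082 .01 -.067;1 .070 .082 .01 -.067;1 .070 .082 .01 -.067;1 .070 .082 .01 -.067;1 .070 .082 .01 -.067;1 .070 .082 .01 -.067;1 0 0 0 0;1 0 0 0 0"

```text
clock: 1.48
tool_pos: [0.4676, -0.2884, 0.2489]
ee_rot: [[0.97, -0.241, -0.001], [-0.241, -0.97, 0.0], [-0.001, 0.0, -1.0]]
force: [-0.4, 0.0, -0.1]
grip_width: 1.001
grasp_force: 0.0
```

```bash
python3 - <<'E'
from h import *
import pickle
w=shot("wrist"); pickle.dump(w,open("w1.pkl","wb"))
s=ctrl.read_state(); print(s["tool_pos"],s["ee_rot"].round(3),s["qpos"],s["force"])
T=np.linalg.inv(w["world_to_cam"]); print(T.round(3),w["intrinsics"])
cv2.imwrite("pics/w1.png",w["image"])
X=pts(w);H,S,V=cv2.split(cv2.cvtColor(w["image"],cv2.COLOR_BGR2HSV))
m=((H<8)|(H>172))&(S>150)&(V>80)
v,u=np.nonzero(m);print(m.sum(),u.mean(),v.mean(),np.nanmedian(X[m],0))
P=X[m]; P=P[P[:,2]>0.06]; print(cv2.minAreaRect(P[:,:2].astype(np.float32)*1000),np.nanmedian(P,0))
E
```

```text
[ 0.46729264 -0.28889499  0.24887261] [[ 0.97  -0.242 -0.001]
 [-0.242 -0.97   0.   ]
 [-0.001  0.    -1.   ]] [-3.42991479e+01  7.57708819e-02  1.04134981e+02 -3.66364385e-02
  7.58469817e+01  6.97412422e+01] [-0.96419104 -1.01621103  0.41945494]
[[-0.241 -0.932 -0.27   0.538]
 [-0.971  0.232  0.066 -0.305]
 [ 0.001  0.278 -0.961  0.429]
 [ 0.     0.     0.     1.   ]] [[308.47366581   0.         254.96128281]
 [  0.         308.47366581 186.25403518]
 [  0.           0.           1.        ]]
445 259.3775280898876 165.9820224719101 [ 0.46000619 -0.29180253  0.07463539]
((460.7477722167969, -291.4247131347656), (14.36029052734375, 39.32160568237305), 75.872802734375) [ 0.46232606 -0.29124091  0.07479048]
```

View pics/w1.png

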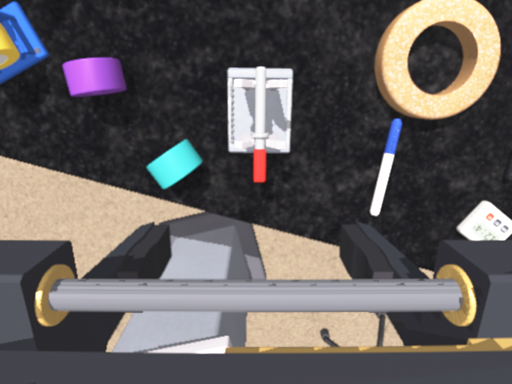

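The handle is centred at pixel (259,166), aligned with the tool; size 39x14 mm and top at 74.7 mm match the description. I'll grasp it with the fingers half open, because the turquoise roll is close.

>>> send_rows --series "0 -.013 -.005 -.05 0;0 0 0 -.1 0;0 0 0 -.1 0;0 0 0 -.08 0;0 0 0 -.05 0;0 0 0 -.028 0;0 0 0 0 0;0 0 0 0 0"

```text
clock: 2.52
tool_pos: [0.4623, -0.292, 0.0467]
ee_rot: [[0.97, -0.243, 0.002], [-0.243, -0.97, -0.001], [0.002, 0.001, -1.0]]
force: [0.6, 0.1, -0.1]
grip_width: 0.499
grasp_force: 0.0
```

>>> send_rows --series "-1 0 0 0 0;-1 0 0 0 0;-1 0 0 0 0;-1 0 0 0 0;-1 0 0 0 0;-1 0 0 0 0"

```text
clock: 3.28
tool_pos: [0.4616, -0.2908, 0.0453]
ee_rot: [[0.97, -0.242, -0.0], [-0.242, -0.97, 0.0], [-0.0, -0.0, -1.0]]
force: [0.7, 0.3, 0.2]
grip_width: 0.008
grasp_force: 0.0
```

```bash
python3 - <<'E'
from h import *
s=ctrl.read_state(); print(s["grip_width"],s["grasp_force"])
w=shot("wrist"); b=shot("top")
X=pts(w);H,S,V=cv2.split(cv2.cvtColor(w["image"],cv2.COLOR_BGR2HSV))
m=((H<8)|(H>172))&(S>150)&(V>80); v,u=np.nonzero(m);print(m.sum(),u.mean(),v.mean(),np.nanmedian(X[m],0))
im=np.hstack([w["image"],cv2.resize(b["image"][150:270,270:400],None,fx=3.2,fy=3.2)])
im=cv2.resize(im,None,fx=.85,fy=.85)
cv2.imwrite("pics/w2.png",im[:, :800])
E
```

```text
0.007555314860852655 0.0
678 257.2787610619469 213.99705014749262 [ 0.47464905 -0.29492911  0.07465281]
```

View pics/w2.png

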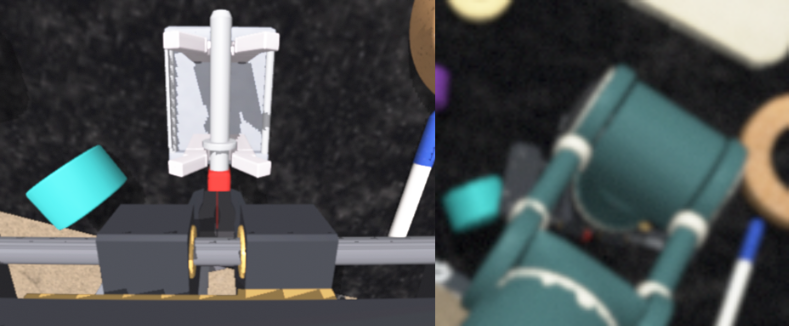

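```bash
python3 - <<'E'
from h import *
w=shot("wrist"); X=pts(w)
c=w["image"][180:330,190:330]
cv2.imwrite("pics/w3.png",cv2.resize(c,None,fx=4,fy=4,interpolation=cv2.INTER_CUBIC))
for v in range(205,300,6): print(v,[tuple((X[v,u]*1000).round().astype(int)) if X[v,u,0]==X[v,u,0] else None for u in (240,250,257,264,274)])
s=ctrl.read_state();print(s["grip_width"],s["grasp_force"])
E
```

```text
205 [(np.int64(457), np.int64(-277), np.int64(0)), (np.int64(480), np.int64(-293), np.int64(74)), (np.int64(479), np.int64(-296), np.int64(74)), (np.int64(478), np.int64(-300), np.int64(75)), (np.int64(450), np.int64(-303), np.int64(0))]
211 [(np.int64(452), np.int64(-276), np.int64(0)), (np.int64(478), np.int64(-292), np.int64(76)), (np.int64(476), np.int64(-295), np.int64(76)), (np.int64(475), np.int64(-299), np.int64(75)), (np.int64(446), np.int64(-302), np.int64(1))]
217 [(np.int64(447), np.int64(-275), np.int64(1)), (np.int64(474), np.int64(-291), np.int64(76)), (np.int64(473), np.int64(-295), np.int64(76)), (np.int64(472), np.int64(-298), np.int64(75)), (np.int64(441), np.int64(-301), np.int64(1))]
223 [(np.int64(443), np.int64(-274), np.int64(1)), (np.int64(471), np.int64(-290), np.int64(76)), (np.int64(470), np.int64(-294), np.int64(76)), (np.int64(469), np.int64(-297), np.int64(74)), (np.int64(470), np.int64(-303), np.int64(82))]
229 [(np.int64(473), np.int64(-286), np.int64(85)), (np.int64(472), np.int64(-291), np.int64(85)), (np.int64(471), np.int64(-294), np.int64(85)), (
[... 2103 characters left out ...]
t64(489), np.int64(-296), np.int64(158)), (np.int64(488), np.int64(-298), np.int64(158)), (np.int64(488), np.int64(-299), np.int64(158)), (np.int64(487), np.int64(-302), np.int64(159))]
289 [(np.int64(488), np.int64(-293), np.int64(159)), (np.int64(488), np.int64(-296), np.int64(160)), (np.int64(488), np.int64(-298), np.int64(161)), (np.int64(487), np.int64(-299), np.int64(160)), (np.int64(487), np.int64(-302), np.int64(161))]
295 [(np.int64(487), np.int64(-293), np.int64(161)), (np.int64(487), np.int64(-296), np.int64(160)), (np.int64(487), np.int64(-297), np.int64(161)), (np.int64(486), np.int64(-299), np.int64(161)), (np.int64(485), np.int64(-301), np.int64(160))]
0.003661472709929895 0.0
```

View pics/w3.png

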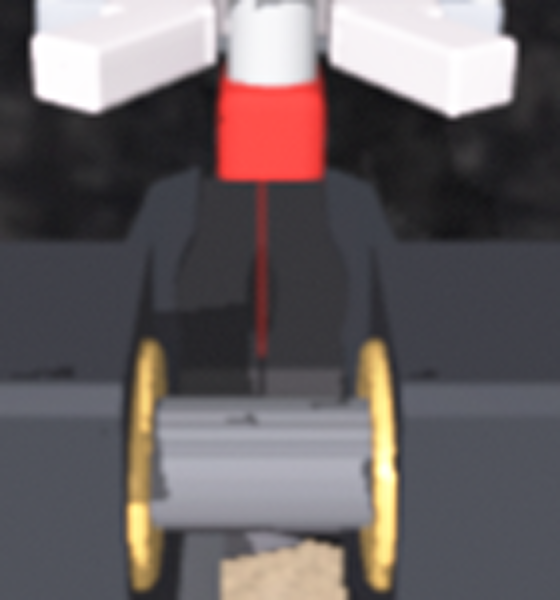

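The crop shows the fingers shut above the handle (red at (270,130)), with finger surfaces at z ≥ 80 mm although the reported TCP is 45 mm. I'll check the finger tip height in the earlier depth picture.

```bash
python3 - <<'E'
from h import *
import pickle
w=pickle.load(open("w1.pkl","rb")); X=pts(w)
for n,sl in(("L",(slice(215,300),slice(85,175))),("R",(slice(215,300),slice(335,425)))):
    P=X[sl].reshape(-1,3); P=P[P[:,2]>.15]
    i=P[:,2].argsort()[:5]; print(n,P[i].round(3))
w=shot("wrist"); X=pts(w)
# profile of lowest finger points, all pixels near
m=np.zeros(X.shape[:2],bool); m[215:245,225:290]=1
P=X[m]; P=P[(P[:,2]>.02)]; print(P[P[:,2].argsort()[:8]].round(3))
for v in range(219,232,2): print(v,[int(X[v,u,2]*1000) for u in range(228,290,4)],[int(X[v,u,0]*1000) for u in range(228,290,4)])
E
```

```text
L [[ 0.488 -0.246  0.283]
 [ 0.475 -0.244  0.283]
 [ 0.489 -0.24   0.283]
 [ 0.476 -0.245  0.283]
 [ 0.489 -0.24   0.283]]
R [[ 0.454 -0.33   0.282]
 [ 0.465 -0.338  0.283]
 [ 0.461 -0.332  0.283]
 [ 0.466 -0.341  0.283]
 [ 0.461 -0.332  0.283]]
[[ 0.466 -0.3    0.065]
 [ 0.466 -0.3    0.068]
 [ 0.47  -0.286  0.069]
 [ 0.467 -0.3    0.069]
 [ 0.47  -0.286  0.07 ]
 [ 0.47  -0.286  0.071]
 [ 0.471 -0.302  0.071]
 [ 0.469 -0.286  0.071]]
219 [0, 0, 1, 0, 73, 75, 74, 75, 75, 74, 74, 0, 0, 1, 0, 0] [447, 447, 446, 445, 473, 473, 472, 472, 471, 471, 470, 439, 438, 438, 437, 436]
221 [0, 1, 0, 0, 72, 74, 75, 74, 75, 75, 73, 0, 0, 0, 0, 0] [446, 445, 444, 443, 471, 471, 471, 470, 470, 470, 468, 437, 437, 436, 435, 434]
223 [0, 0, 80, 0, 71, 74, 75, 75, 74, 75, 74, 82, 0, -1, 0, 0] [444, 443, 474, 442, 469, 470, 470, 470, 469, 469, 468, 470, 435, 434, 434, 432]Traceback (most recent call last):
  File "<stdin>", line 11, in <module>
ValueError: cannot convert float NaN to integer
```

Both views put the real finger tips about 34 mm above the reported TCP, so the fingers closed over the handle without touching it. I'll open, go lower in stages and check.

>>> send_rows --series "0 0 0 0 0;0 0 0 0 0;0 0 0 0 0;0 0 0 0 0;0 0 0 0 0;0 0 0 -.02 0;0 0 0 -.02 0;0 0 0 0 0;0 0 0 0 0"

```text
clock: 4.6
tool_pos: [0.4614, -0.2908, 0.0251]
ee_rot: [[0.97, -0.242, -0.001], [-0.242, -0.97, 0.0], [-0.001, -0.0, -1.0]]
force: [-0.5, 0.6, -0.2]
grip_width: 0.501
grasp_force: 0.0
```

```bash
python3 - <<'E'
from h import *
w=shot("wrist"); X=pts(w); s=ctrl.read_state(); print(s["tool_pos"],s["force"],s["grip_width"])
m=np.zeros(X.shape[:2],bool); m[150:300,170:235]=1; m[150:300,285:345]=1
P=X[m]; R=s["ee_rot"]; L=(P-s["tool_pos"])@R
k=(abs(L[:,0])<.015)&(abs(L[:,1])>.018)&(abs(L[:,1])<.045)&(P[:,2]>.02)
print(k.sum(),P[k][P[k][:,2].argsort()[:6]].round(3), (L[k][:,2]*1000).max())
E
```

```text
[ 0.46166744 -0.29096453  0.02538719] [-0.42561672 -0.20591468  0.18717924] 0.5031050586547886
4431 [[ 0.482 -0.258  0.02 ]
 [ 0.476 -0.269  0.059]
 [ 0.465 -0.269  0.059]
 [ 0.465 -0.316  0.059]
 [ 0.477 -0.268  0.059]
 [ 0.467 -0.269  0.059]] 5.272603544251049
```

>>> send_rows --series "0 0 0 -.014 0;0 0 0 -.014 0;0 0 0 0 0;-1 0 0 0 0;-1 0 0 0 0;-1 0 0 0 0;-1 0 0 0 0;-1 0 0 0 0"

```text
clock: 5.65
tool_pos: [0.4617, -0.2911, 0.0116]
ee_rot: [[0.97, -0.242, 0.0], [-0.242, -0.97, -0.0], [0.0, 0.0, -1.0]]
force: [-0.1, -0.8, 0.7]
grip_width: 0.156
grasp_force: 29.9
```

Gripped: 13.7 mm wide with 30 N. Now I'll lift straight up and carry it to a point in front of the cradle.

>>> send_rows --series "-1 0 0 .02 0;-1 0 0 .05 0;-1 0 0 .06 0;-1 0 0 .06 0;-1 0 0 .02 0;-1 .014 .084 0 .09;-1 .014 .084 0 .09;-1 .014 .084 0 .09;-1 .014 .084 0 .09;-1 .014 .084 0 .09;-1 .014 .084 0 .09;-1 0 0 0 0;-1 0 0 0 0"

```text
clock: 7.28
tool_pos: [0.503, -0.0391, 0.1157]
ee_rot: [[0.984, 0.179, -0.001], [0.179, -0.984, -0.0], [-0.001, 0.0, -1.0]]
force: [-0.7, 0.3, -2.1]
grip_width: 0.155
grasp_force: 29.9
```

```bash
python3 - <<'E'
from h import *
import pickle
w=shot("wrist"); a=shot("scene"); b=shot("top"); pickle.dump((w,a,b),open("w4.pkl","wb"))
s=ctrl.read_state(); print(s["tool_pos"],s["ee_rot"].round(3),s["force"],s["grip_width"])
c=cv2.resize(a["image"][165:225,170:250],(480,360),interpolation=cv2.INTER_CUBIC)
im=np.zeros((384,800,3),np.uint8); im[:288,:384]=cv2.resize(w["image"],(384,288)); im[:312,384:]=cv2.resize(c,(416,312)); cv2.imwrite("pics/w4.png",im)
X=pts(w);H,S,V=cv2.split(cv2.cvtColor(w["image"],cv2.COLOR_BGR2HSV))
for n,m in(("yel",(H>15)&(H<35)&(S>120)&(V>100)),("blue",(H>103)&(H<128)&(S>120)&(V>50))):
    P=X[m]; P=P[(abs(P[:,0]-.67)<.08)&(abs(P[:,1])<.08)&(P[:,2]>0)]
    if len(P): print(n,len(P),P.min(0).round(3),P.max(0).round(3),cv2.minAreaRect(P[:,:2].astype(np.float32)*1000))
# spindle points
R=s["ee_rot"];L=(X-s["tool_pos"])@R
k=(abs(L[...,1])<.006)&(L[...,0]>.03)&(L[...,0]<.13)&(L[...,2]<-.03)&(L[...,2]>-.08)
P=L[k]; 
for x0 in np.arange(.045,.115,.01):
    q=P[abs(P[:,0]-x0)<.005]; print(x0.round(3),len(q),q.mean(0).round(4) if len(q) else '', q[:,2].min().round(4) if len(q) else '')
print("tip",P[:,0].max())
E
```

```text
[ 0.50324613 -0.03994533  0.11612541] [[ 0.984  0.177 -0.001]
 [ 0.177 -0.984 -0.   ]
 [-0.001  0.    -1.   ]] [-0.82128899 -0.23289879 -1.70496741] 0.15008904731896527
blue 766 [ 0.637 -0.061  0.   ] [0.661 0.033 0.013] ((648.5560302734375, -14.070423126220703), (9.23039722442627, 95.18169403076172), 9.979978561401367)
0.045 663 [ 0.0451 -0.0004 -0.0589] -0.0618
0.055 705 [ 0.055  -0.0004 -0.059 ] -0.0619
0.065 772 [ 0.0651 -0.0002 -0.0589] -0.0617
0.075 836 [ 0.0751 -0.0003 -0.0588] -0.0616
0.085 868 [ 0.085  -0.0001 -0.0588] -0.0618
0.095 939 [ 0.095   0.0001 -0.0587] -0.0615
0.105 535 [ 0.1028  0.0002 -0.0586] -0.0615
0.115 0  
tip 0.10638093532075846
```

View pics/w4.png

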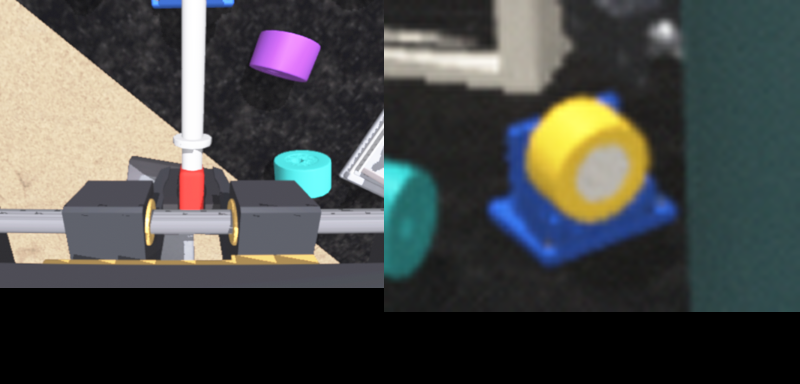

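The picture shows the spindle level and straight in the grip (left panel, shoulder at (192,140)). In the scene crop the reel's pale hub is at about (600,172), with the hole not visible. I'll average scene frames and look for the hole in grey level and depth.

```bash
python3 - <<'E'
from h import *
import pickle
A=[shot("scene") for _ in range(12)]
im=np.mean([a["image"].astype(float) for a in A],0); d=np.median([a["range_z"] for a in A],0)
a=dict(A[0]); a["range_z"]=d; a["avg"]=im; pickle.dump(a,open("sc.pkl","wb"))
X=pts(a); hsv=cv2.cvtColor(im.astype(np.uint8),cv2.COLOR_BGR2HSV)
# crop mapping: 416/80=5.2 px ; hub at (600-384)/5.2+170=211.5, 172/5.2+165=198
r=(slice(190,207),slice(202,222))
print("gray");print(im[r].mean(-1).astype(int)); print("sat");print(hsv[r][...,1])
u=np.array([.984,.179,0]) 
print("along-axis mm");print(((X[r]@u)*1000).round(0))
E
```

```text
gray
[[190 193 194 197 200 203 200 193 177 155 145 143 141 142 142 134 112  73
   42  34]
 [188 190 192 194 197 196 183 160 146 141 140 140 141 140 139 138 134 108
   60  34]
 [186 188 190 192 189 176 153 142 143 146 147 151 151 145 141 139 138 130
   80  39]
 [184 186 188 186 167 149 141 144 158 163 163 168 169 162 148 140 139 134
   93  47]
 [181 183 183 170 149 140 143 159 174 176 177 178 178 176 157 143 139 135
  101  53]
 [176 180 173 153 141 141 153 172 177 178 178 179 179 178 165 148 140 136
  110  61]
 [170 174 159 144 140 151 165 176 177 176 177 178 179 179 176 154 141 135
  105  58]
 [163 165 150 140 143 161 174 180 180 177 177 178 179 179 174 154 141 134
   94  49]
 [155 153 144 139 145 165 173 178 180 180 179 179 179 178 167 149 140 136
  103  54]
 [146 146 141 140 148 172 174 174 176 179 179 179 179 175 159 144 138 134
  116  70]
 [138 142 140 139 147 171 176 173 174 178 179 180 178 168 152 141 137 122
   99  79]
 [131 139 140 139 143 166 176 178 178 179 179 178 172 157 144 137 131 109
   86  77]
 [125 138 140 139 140 152 168 176 178 175 173 171 158 145 138 133 112  93
 
[... 2900 characters left out ...]
. 643. 643. 639. 638. 637. 640. 640.
  639. 638. 640. 640. 638. 638.]
 [640. 640. 639. 637. 638. 639. 640. 640. 639. 638. 638. 639. 639. 639.
  639. 638. 640. 639. 638. 638.]
 [642. 639. 638. 639. 638. 639. 639. 639. 639. 639. 640. 639. 639. 637.
  637. 639. 640. 638. 637. 638.]
 [643. 639. 639. 638. 637. 639. 639. 639. 639. 640. 638. 638. 639. 639.
  639. 638. 638. 638. 640. 637.]
 [659. 639. 636. 637. 638. 639. 638. 637. 637. 638. 639. 639. 638. 639.
  639. 637. 638. 645. 640. 638.]
 [644. 649. 640. 639. 639. 638. 638. 637. 639. 638. 639. 640. 637. 639.
  639. 638. 638. 641. 640. 637.]
 [640. 636. 638. 639. 639. 637. 639. 637. 638. 639. 638. 638. 645. 643.
  641. 639. 639. 637. 634. 632.]]
```

The depth shows the hole clearly: it goes up to 16 mm deep at scene pixels about u 208–211, v 196–200, while the hub face lies at 639 mm along the axis. I'll work out positions from that.

```bash
python3 - <<'E'
from h import *
import pickle
from scipy.optimize import least_squares
a=pickle.load(open("sc.pkl","rb")); X=pts(a); im=a["avg"]; hsv=cv2.cvtColor(im.astype(np.uint8),cv2.COLOR_BGR2HSV)
H,S,V=cv2.split(hsv); win=np.zeros(S.shape,bool); win[180:212,196:226]=1
# face plane fit
al=X@np.array([.984,.179,0])
f=win&(abs(al-.6385)<.003)&(X[...,2]>.012)&(H>15)&(H<35)&(S>60)
P=X[f]; c0=P.mean(0); n=np.linalg.svd(P-c0)[2][2]; n*=np.sign(n[0]); print("normal",n.round(3),"yaw",np.degrees(np.arctan2(n[1],n[0])))
for yaw in (10.0,):
    t=np.radians(yaw); ux=np.array([np.cos(t),np.sin(t),0]); uy=np.array([-np.sin(t),np.cos(t),0])
    d0=np.median(P@ux); print("face along",d0)
    def rayhit(m,off=0):
        v,u=np.nonzero(m); p=cv2.undistortPoints(np.stack([u,v],-1).reshape(-1,1,2).astype(float),a["intrinsics"],np.array(a["dist"])).reshape(-1,2)
        T=np.linalg.inv(a["world_to_cam"]); D=np.c_[p,np.ones(len(p))]@T[:3,:3].T; C=T[:3,3]
        s=(d0+off-C@ux)/(D@ux); Q=C+s[:,None]*D; return np.c_[Q@uy,Q[:,2]]
    hub=win&(S<95)&(V>130)&(al>.63)&(al<.66); hub[:,218:]=0; hub[204:]=0; hub[:193]=0
    q=rayhit(hub,.001); (c,r)=cv2.minEnclosingCircle((q*1000).astype(np.float32)); print("hub",q.mean(0),np.sqrt(len(q)),c,r,np.ptp(q,0))
    yf=(f|hub); q=rayhit(yf); print("face",q.mean(0),q.min(0),q.max(0))
    hole=hub&(al>d0+.0035); q=rayhit(hole,.001); print("hole entry",len(q),q.mean(0),q.min(0),q.max(0))
    W=X[hole]; y=W@uy; z=W[:,2]; print(np.c_[y,z,W@ux-d0].round(4))
    r=least_squares(lambda p:np.hypot(y-p[0],z-p[1])-.0075,[q[:,0].mean(),q[:,1].mean()],loss="soft_l1",f_scale=.001); print("wall fit",r.x,r.fun.round(4))
b=pickle.load(open("w4.pkl","rb"))[2]; X=pts(b)
H,S,V=cv2.split(cv2.cvtColor(b["image"],cv2.COLOR_BGR2HSV))
m=(H>15)&(H<35)&(S>120)&(V>100)&(X[...,2]>.055)&(X[...,2]<.09); m[:135]=0;m[:,250:]=0;m[:,:190]=0
P=X[m]; print("top yellow",len(P),(P@ux).min(),(P@ux).max(),(P@uy).min(),(P@uy).max(),P[:,2].max(),cv2.minAreaRect(P[:,:2].astype(np.float32)*1000))
E
```

```text
normal [0.983 0.185 0.004] yaw 10.64499547509941
face along 0.6390745020992922
hub [-0.12594061  0.04271579] 9.16515138991168 (-129.6570281982422, 37.05206298828125) 24.030685424804688 [0.03459182 0.04260695]
face [-0.12372321  0.04449398] [-0.15556395  0.01303075] [-0.09213116  0.07620744]
hole entry 13 [-0.11997454  0.04374033] [-0.12432952  0.0373514 ] [-0.11348019  0.05015689]
[[-0.1276  0.0461  0.0068]
 [-0.1256  0.0386  0.0159]
 [-0.127   0.0401  0.0122]
 [-0.128   0.0419  0.0079]
 [-0.1226  0.0387  0.0109]
 [-0.1257  0.0379  0.0103]
 [-0.1269  0.0396  0.0061]
 [-0.1192  0.036   0.0113]
 [-0.1204  0.0376  0.0073]
 [-0.1239  0.0365  0.0073]
 [-0.1258  0.0372  0.0044]
 [-0.1185  0.0364  0.0041]
 [-0.122   0.0351  0.0042]]
wall fit [-0.12061234  0.04364981] [-0.0001 -0.0004 -0.0002  0.0001 -0.0021  0.0002 -0.0001  0.0002 -0.0015
  0.0004  0.0007  0.0001  0.0012]
top yellow 101 0.6559906064199014 0.6779054627147832 -0.1535539098931386 -0.09655991921693535 0.0819786728820473 ((679.6832275390625, -6.939687728881836), (21.63905143737793, 57.180538177490234), 7.154475688934326)
```

>>> send_rows --series "-1 .079 .014 0 0;-1 .079 .014 0 0;-1 0 0 0 0;-1 0 0 0 0;-1 0 0 0 0"

```text
clock: 8.65
tool_pos: [0.5813, -0.025, 0.1161]
ee_rot: [[0.984, 0.178, -0.001], [0.178, -0.984, 0.0], [-0.001, -0.0, -1.0]]
force: [-0.7, -0.9, -2.6]
grip_width: 0.157
grasp_force: 29.9
```

```bash
python3 - <<'E'
from h import *
import pickle
A=[shot("wrist") for _ in range(6)]
w=dict(A[0]); w["range_z"]=np.median([a["range_z"] for a in A],0); w["image"]=np.mean([a["image"] for a in A],0).astype(np.uint8); pickle.dump(w,open("w5.pkl","wb"))
s=ctrl.read_state(); R=s["ee_rot"]; print(s["tool_pos"],R.round(4).tolist(),s["force"])
X=pts(w);H,S,V=cv2.split(cv2.cvtColor(w["image"],cv2.COLOR_BGR2HSV))
t=np.radians(10.);ux=np.array([np.cos(t),np.sin(t),0]); uy=np.array([-np.sin(t),np.cos(t),0])
near=(abs(X[...,0]-.67)<.09)&(abs(X[...,1])<.09)
ye=near&(H>15)&(H<35)&(S>120)&(V>80)&(X[...,2]>.02); bl=near&(H>103)&(H<128)&(S>120)&(V>40)
for n,m in(("yel",ye),("blue base",bl&(X[...,2]<.016)&(X[...,2]>.003)),("blue all",bl)):
    P=X[m]; 
    if len(P)==0: print(n,0); continue
    al,la=P@ux,P@uy
    print(n,len(P),"al",np.percentile(al,[.5,99.5]).round(4),"lat",np.percentile(la,[.5,99.5]).round(4),"mid",np.percentile(la,[.5,99.5]).mean().round(4),P[:,2].max().round(4),cv2.minAreaRect(P[:,:2].astype(np.float32)*1000))
P=X[ye]
for z in (.04,.045,.05,.055,.06): 
    q=P[abs(P[:,2]-z)<.003]@uy; print(z,len(q),q.min().round(4),q.max().round(4)) if len(q) else 0
L=(X-s["tool_pos"])@R
k=(abs(L[...,1])<.009)&(L[...,0]>.03)&(L[...,0]<.13)&(L[...,2]<-.05)&(L[...,2]>-.07)
Q=L[k]; print("spindle lat",np.median(Q[:,1]),(Q[:,1].min()+Q[:,1].max())/2,"tip",Q[:,0].max(), "shoulder/top",np.percentile(-Q[:,2],[50,95]))
cv2.imwrite("pics/w5.png",w["image"])
E
```

```text
[ 0.58232972 -0.02499909  0.1166206 ] [[0.984, 0.1782, 0.0002], [0.1782, -0.984, -0.0], [0.0002, 0.0001, -1.0]] [ 0.20834796 -0.01023717 -1.46842304]
yel 5955 al [0.5864 0.6761] lat [-0.1625 -0.0832] mid -0.1229 0.2426 ((642.3089599609375, -9.625247955322266), (91.87628936767578, 81.67388916015625), 11.95016098022461)
blue base 1857 al [0.6319 0.7025] lat [-0.1715 -0.08  ] mid -0.1258 0.0157 ((679.2377319335938, -7.97528076171875), (70.80998229980469, 92.56788635253906), 11.027756690979004)
blue all 3455 al [0.6318 0.7057] lat [-0.174  -0.0775] mid -0.1257 0.067 ((680.0216674804688, -7.724739074707031), (73.96330261230469, 96.79436492919922), 11.11320686340332)
0.04 1 -0.1575 -0.1575
0.05 15 -0.1564 -0.0946
0.055 159 -0.1563 -0.095
0.06 333 -0.1551 -0.0964
spindle lat 0.0006303205335048539 -1.7624030588565473e-05 tip 0.10559106299670357 shoulder/top [0.05907134 0.06260444]
```

View pics/w5.png

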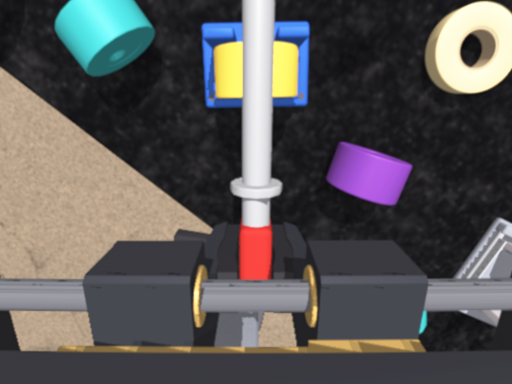

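The reel (256,70) sits in the cradle under the spindle. The wrist view gives a cradle base of 70.8x92.6 mm (matches) and yaw of about 10.9°. The hole is about 4 mm to the left of the reel axis (+y) and about 1 mm below it. I'll back off and descend in front of it.

>>> send_rows --series "-1 -.061 -.009 0 .006;-1 -.061 -.008 0 .006;-1 0 0 -.05 0;-1 0 0 -.08 0;-1 0 0 -.08 0;-1 0 0 -.044 0;-1 0 0 0 0;-1 0 0 0 0;-1 0 0 0 0"

```text
clock: 10.07
tool_pos: [0.5232, -0.0336, -0.009]
ee_rot: [[0.982, 0.188, 0.003], [0.188, -0.982, -0.0], [0.003, 0.001, -1.0]]
force: [-0.3, -1.0, -0.2]
grip_width: 0.155
grasp_force: 29.9
```

```bash
cat > chk.py <<'E'
from h import *
def chk():
    A=[shot("wrist") for _ in range(3)]; w=dict(A[0]); w["range_z"]=np.median([a["range_z"] for a in A],0)
    s=ctrl.read_state(); R=s["ee_rot"]; p=s["tool_pos"]
    t=np.radians(10.8);ux=np.array([np.cos(t),np.sin(t),0]); uy=np.array([-np.sin(t),np.cos(t),0])
    print("tool",p.round(4),"al",(p@ux).round(4),"lat",(p@uy).round(4),"yaw",np.degrees(np.arctan2(R[1,0],R[0,0])).round(2),"F",s["force"].round(1),"M",s["ft_torque"].round(2),"F_al",(s["force"]@ux).round(1))
    X=pts(w); H,S,V=cv2.split(cv2.cvtColor(w["image"],cv2.COLOR_BGR2HSV)); L=(X-p)@R
    ye=(H>15)&(H<35)&(S>120)&(V>80)&(X[...,2]>.02)&(X[...,2]<.085)&(abs(X[...,0]-.67)<.09)&(abs(X[...,1])<.06)
    P=X[ye]
    if len(P): print("yel",len(P),"al",np.percentile(P@ux,[.5,99.5]).round(4),"lat",np.percentile(P@uy,[.5,99.5]).round(4),"ztop",np.percentile(P[:,2],99).round(4))
    k=(abs(L[...,1])<.009)&(L[...,0]>.03)&(L[...,0]<.15)&(L[...,2]<-.05)&(L[...,2]>-.07)&(S<80)
    Q=L[k]
    if len(Q):
        for x0 in (.05,.07,.09):
            q=Q[(abs(Q[:,0]-x0)<.006)]; print(x0,"lat",q[:,1].mean().round(4),"top",np.percentile(-q[:,2],95).round(4)) if len(q) else 0
        print("rod max",Q[:,0].max().round(4))
    return w
if __name__=="__main__": chk()
E
python3 chk.py
```

```text
tool [ 0.5226 -0.0335 -0.0095] al 0.507 lat -0.1308 yaw 10.81 F [-0.3 -0.3 -1.7] M [-0.02  0.02 -0.01] F_al -0.3
0.05 lat 0.0007 top 0.0613
0.07 lat 0.0008 top 0.0613
0.09 lat 0.0013 top 0.0613
rod max 0.1072
```

>>> send_rows --series "-1 .01 .0019 -.001 0;-1 .01 .0019 0 0;-1 .01 .0019 0 0;-1 0 0 0 0;-1 0 0 0 0"

```text
clock: 10.85
tool_pos: [0.5364, -0.0305, -0.0113]
ee_rot: [[0.982, 0.188, -0.0], [0.188, -0.982, 0.0], [-0.0, -0.0, -1.0]]
force: [0.3, -0.2, -1.9]
grip_width: 0.152
grasp_force: 29.9
```

>>> send_rows --series "-1 .004 .0008 0 0;-1 .004 .0008 0 0;-1 0 0 0 0;-1 .004 .0008 0 0;-1 0 0 0 0;-1 0 0 0 0"

```text
clock: 11.6
tool_pos: [0.5426, -0.0293, -0.0111]
ee_rot: [[0.982, 0.188, -0.0], [0.188, -0.982, 0.0], [-0.0, -0.0, -1.0]]
force: [-0.9, -0.1, -1.2]
grip_width: 0.154
grasp_force: 29.9
```

```bash
python3 chk.py
```

```text
tool [ 0.5425 -0.0293 -0.0111] al 0.5274 lat -0.1305 yaw 10.81 F [ 0.6  0.3 -1.5] M [ 0.03  0.06 -0.  ] F_al 0.7
yel 138 al [0.6391 0.6398] lat [-0.1536 -0.1161] ztop 0.0246
0.05 lat 0.0005 top 0.0608
0.07 lat 0.0007 top 0.0608
0.09 lat 0.0011 top 0.0607
rod max 0.1066
```

>>> send_rows --series "-1 .004 .0008 0 0;-1 .004 .0008 0 0;-1 0 0 0 0"

```text
clock: 12.12
tool_pos: [0.5462, -0.0285, -0.0113]
ee_rot: [[0.982, 0.188, -0.001], [0.188, -0.982, 0.0], [-0.001, -0.0, -1.0]]
force: [-1.7, -1.3, -1.8]
grip_width: 0.158
grasp_force: 29.9
```

>>> send_rows --series "-1 .004 .0008 0 0;-1 0 0 0 0;-1 0 0 0 0"

```text
clock: 12.5
tool_pos: [0.5485, -0.0281, -0.0112]
ee_rot: [[0.982, 0.188, -0.0], [0.188, -0.982, 0.0], [-0.0, -0.0, -1.0]]
force: [-1.8, 0.0, -1.1]
grip_width: 0.154
grasp_force: 29.9
```

>>> send_rows --series "-1 .004 .0008 0 0;-1 0 0 0 0;-1 0 0 0 0"

```text
clock: 12.88
tool_pos: [0.5493, -0.0278, -0.0116]
ee_rot: [[0.982, 0.188, -0.003], [0.188, -0.982, -0.0], [-0.003, -0.0, -1.0]]
force: [-4.4, -1.3, -1.1]
grip_width: 0.154
grasp_force: 29.9
```

>>> send_rows --series "-1 .004 .0008 0 0;-1 0 0 0 0;-1 0 0 0 0"

```text
clock: 13.25
tool_pos: [0.553, -0.0272, -0.0108]
ee_rot: [[0.982, 0.188, 0.001], [0.188, -0.982, 0.0], [0.001, -0.0, -1.0]]
force: [-3.5, 0.3, 0.2]
grip_width: 0.157
grasp_force: 29.9
```

```bash
python3 chk.py
```

```text
tool [ 0.553  -0.0273 -0.0109] al 0.5381 lat -0.1304 yaw 10.82 F [-2.7  1.   0.1] M [0.14 0.32 0.1 ] F_al -2.5
yel 1594 al [0.6421 0.6434] lat [-0.1647 -0.1049] ztop 0.0521
0.05 lat 0.0001 top 0.0614
0.07 lat 0.0003 top 0.0618
0.09 lat 0.0005 top 0.0619
rod max 0.1074
```

The reel has slid about 3 mm to the back wall. The tip feels a light push upward and to +y, so it is riding the hole's lower rim. I'll shift that way and continue gently.

>>> send_rows --series "-1 0 .001 .002 0;-1 0 0 0 0;-1 0 0 0 0"

```text
clock: 13.78
tool_pos: [0.5535, -0.0269, -0.0098]
ee_rot: [[0.982, 0.188, 0.002], [0.188, -0.982, -0.0], [0.002, 0.0, -1.0]]
force: [-0.0, 0.2, -0.2]
grip_width: 0.156
grasp_force: 29.9
```

>>> send_rows --series "-1 .004 .0008 0 0;-1 0 0 0 0;-1 0 0 0 0"

```text
clock: 14.15
tool_pos: [0.5551, -0.0265, -0.0099]
ee_rot: [[0.982, 0.188, 0.001], [0.188, -0.982, 0.0], [0.001, 0.0, -1.0]]
force: [0.7, 0.9, -0.7]
grip_width: 0.157
grasp_force: 29.9
```

```bash
python3 chk.py
```

```text
tool [ 0.555  -0.0265 -0.0099] al 0.5402 lat -0.13 yaw 10.81 F [ 0.4  0.5 -0.4] M [ 0.1  -0.09  0.05] F_al 0.5
yel 2107 al [0.642  0.6434] lat [-0.1647 -0.1053] ztop 0.062
0.05 lat 0.0002 top 0.0611
0.07 lat 0.0005 top 0.0613
0.09 lat 0.0008 top 0.0615
rod max 0.1059
```

The axial force is gone, so the tip is in the hole. Now threading through.

>>> send_rows --series "-1 .006 .0011 .0008 0;-1 .006 .0011 0 0;-1 .006 .0011 0 0;-1 0 0 0 0;-1 0 0 0 0"

```text
clock: 14.92
tool_pos: [0.564, -0.0248, -0.0096]
ee_rot: [[0.982, 0.188, 0.001], [0.188, -0.982, 0.0], [0.001, 0.0, -1.0]]
force: [0.6, -0.3, -1.2]
grip_width: 0.154
grasp_force: 29.9
```

```bash
python3 chk.py
```

```text
tool [ 0.5638 -0.0248 -0.0096] al 0.5492 lat -0.13 yaw 10.81 F [ 0.7  1.4 -0.9] M [ 0.07 -0.14  0.04] F_al 0.9
yel 3616 al [0.642  0.6516] lat [-0.1642 -0.1055] ztop 0.0763
0.05 lat 0.0002 top 0.0611
0.07 lat 0.0005 top 0.0612
0.09 lat 0.0007 top 0.0664
rod max 0.0956
```

>>> send_rows --series "-1 .008 .0021 0 0;-1 .008 .0015 0 0;-1 .008 .0015 0 0;-1 .008 .0015 0 0;-1 .008 .0015 0 0;-1 0 0 0 0;-1 0 0 0 0"

```text
clock: 15.95
tool_pos: [0.584, -0.0207, -0.0096]
ee_rot: [[0.982, 0.188, 0.001], [0.188, -0.982, -0.0], [0.001, 0.0, -1.0]]
force: [0.3, 0.5, -1.3]
grip_width: 0.154
grasp_force: 29.9
```

```bash
python3 chk.py
```

```text
tool [ 0.5838 -0.0208 -0.0096] al 0.5696 lat -0.1298 yaw 10.81 F [ 0.7  0.1 -0.6] M [ 0.08 -0.14  0.05] F_al 0.7
yel 16793 al [0.6425 0.6708] lat [-0.1642 -0.1057] ztop 0.078
0.05 lat 0.0004 top 0.0612
0.07 lat 0.0007 top 0.0613
rod max 0.0727
```

>>> send_rows --series "-1 .008 .0015 0 0;-1 .008 .0015 0 0;-1 .008 .0015 0 0;-1 .008 .0015 0 0;-1 .008 .0015 0 0;-1 .008 .0015 0 0;-1 .006 .0011 0 0;-1 0 0 0 0;-1 0 0 0 0"

```text
clock: 17.23
tool_pos: [0.6112, -0.0157, -0.0095]
ee_rot: [[0.982, 0.188, 0.001], [0.188, -0.982, 0.0], [0.001, 0.0, -1.0]]
force: [1.1, 0.1, 0.1]
grip_width: 0.156
grasp_force: 29.9
```

>>> send_rows --series "-1 .004 .0008 0 0;-1 .004 .0008 0 0;-1 0 0 0 0;-1 0 0 0 0"

```text
clock: 17.73
tool_pos: [0.6146, -0.0149, -0.0097]
ee_rot: [[0.982, 0.188, 0.0], [0.188, -0.982, 0.0], [0.0, 0.0, -1.0]]
force: [-1.1, -0.3, 0.4]
grip_width: 0.153
grasp_force: 29.9
```

```bash
python3 - <<'E'
from chk import *
w=chk(); cv2.imwrite("pics/w6.png",w["image"])
s=ctrl.read_state();X=pts(w);L=(X-s["tool_pos"])@s["ee_rot"]
H,S,V=cv2.split(cv2.cvtColor(w["image"],cv2.COLOR_BGR2HSV))
k=(abs(L[...,1])<.012)&(L[...,2]<-.0635)&(L[...,2]>-.07)&(S<80)&(L[...,0]<.08);print("shoulder x",np.percentile(L[k][:,0],[2,50,98]))
E
```

```text
tool [ 0.6146 -0.0149 -0.0097] al 0.6009 lat -0.1298 yaw 10.81 F [-1.9  0.1  1.5] M [0.04 0.12 0.02] F_al -1.8
yel 18032 al [0.6429 0.678 ] lat [-0.1642 -0.1057] ztop 0.078
0.09 lat 0.001 top 0.0617
rod max 0.1064
shoulder x [0.00783931 0.01001878 0.03494203]
```

>>> send_rows --series "-1 .004 .0008 0 0;-1 0 0 0 0;-1 .004 .0008 0 0;-1 0 0 0 0;-1 0 0 0 0"

```text
clock: 18.5
tool_pos: [0.6189, -0.0141, -0.0096]
ee_rot: [[0.982, 0.188, 0.0], [0.188, -0.982, 0.0], [0.0, 0.0, -1.0]]
force: [-0.8, 0.6, 0.4]
grip_width: 0.158
grasp_force: 29.9
```

>>> send_rows --series "-1 .002 .0004 0 0;-1 0 0 0 0;-1 0 0 0 0"

```text
clock: 18.88
tool_pos: [0.619, -0.014, -0.0098]
ee_rot: [[0.982, 0.188, -0.001], [0.188, -0.982, -0.0], [-0.001, -0.0, -1.0]]
force: [-3.9, -1.2, 2.8]
grip_width: 0.159
grasp_force: 29.9
```

>>> send_rows --series "-1 .002 .0004 0 0;-1 0 0 0 0;-1 0 0 0 0"

```text
clock: 19.25
tool_pos: [0.6191, -0.014, -0.01]
ee_rot: [[0.982, 0.188, -0.003], [0.188, -0.982, -0.0], [-0.003, -0.0, -1.0]]
force: [-6.7, -0.7, 3.8]
grip_width: 0.157
grasp_force: 29.9
```

The shoulder is home: the force rises to 7 N with no further motion, and the position agrees with my prediction. I'll ease off and lift slowly.

>>> send_rows --series "-1 -.003 -.0006 0 0;-1 0 0 .004 0;-1 0 0 .006 0;-1 0 0 .008 0;-1 0 0 .01 0;-1 0 0 .012 0;-1 0 0 0 0;-1 0 0 0 0"

```text
clock: 20.25
tool_pos: [0.6191, -0.014, 0.0104]
ee_rot: [[0.982, 0.188, 0.0], [0.188, -0.982, -0.0], [0.0, 0.0, -1.0]]
force: [-0.8, -0.5, -3.8]
grip_width: 0.158
grasp_force: 29.9
```

```bash
python3 chk.py
```

```text
tool [ 0.6191 -0.014   0.0102] al 0.6055 lat -0.1298 yaw 10.81 F [-0.9 -0.5 -2.2] M [-0.06  0.29 -0.03] F_al -0.9
yel 3837 al [0.6432 0.6788] lat [-0.1643 -0.1042] ztop 0.0849
0.07 lat 0.0006 top 0.0606
0.09 lat 0.0008 top 0.0604
rod max 0.1067
```

>>> send_rows --series "-1 0 0 .01 0;-1 0 0 .02 0;-1 0 0 .03 0;-1 0 0 .03 0;-1 0 0 .03 0;-1 0 0 .03 0;-1 0 0 .03 0;-1 0 0 .015 0;-1 0 0 .005 0;-1 0 0 0 0;-1 0 0 0 0"

```text
clock: 21.78
tool_pos: [0.6185, -0.014, 0.1094]
ee_rot: [[0.982, 0.188, -0.002], [0.188, -0.982, 0.0], [-0.001, -0.0, -1.0]]
force: [-1.0, 0.8, -3.6]
grip_width: 0.157
grasp_force: 29.9
```

```bash
python3 - <<'E'
from chk import *
w=chk(); a=shot("scene"); 
im=np.zeros((384,800,3),np.uint8); im[:288,:384]=cv2.resize(w["image"],(384,288)); im[:312,384:]=cv2.resize(a["image"][145:225,160:267],(416,312),interpolation=cv2.INTER_CUBIC); cv2.imwrite("pics/w7.png",im)
E
```

```text
tool [ 0.6187 -0.014   0.1096] al 0.6051 lat -0.1296 yaw 10.81 F [-0.1  0.7 -2.5] M [-0.08  0.18  0.02] F_al 0.0
yel 3 al [0.6789 0.6789] lat [-0.1698 -0.1676] ztop 0.065
0.07 lat 0.0007 top 0.0601
0.09 lat 0.0008 top 0.06
rod max 0.1064
```

View pics/w7.png

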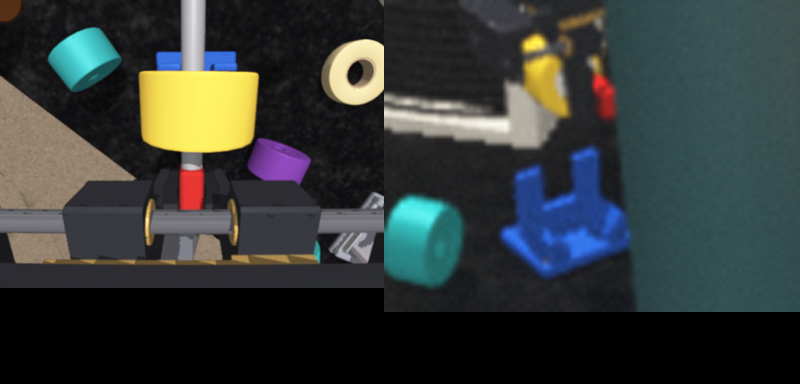

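The reel hangs on the spindle against the shoulder, left panel (198,110), and the cradle is empty in the right panel (575,220). Now I'll carry it to above the stand.

>>> send_rows --series "-1 -.0131 -.0231 .01 -.023;-1 -.0131 -.0231 0 -.023;-1 -.0262 -.0462 0 -.0459;-1 -.0262 -.0462 0 -.0459;-1 -.0262 -.0462 0 -.0459;-1 -.0262 -.0462 0 -.0459;-1 -.0262 -.0462 0 -.0459;-1 -.0262 -.0462 0 -.0459;-1 -.0262 -.0462 0 -.0459;-1 -.0262 -.0462 0 -.0459;-1 -.0262 -.0462 0 -.0459;-1 -.0262 -.0462 0 -.0459;-1 -.0131 -.0231 0 -.023;-1 -.0131 -.0231 0 -.023;-1 0 0 0 0;-1 0 0 0 0;-1 0 0 0 0;-1 0 0 0 0"

```text
clock: 24.22
tool_pos: [0.4622, -0.2907, 0.1153]
ee_rot: [[0.971, -0.241, -0.0], [-0.241, -0.971, 0.0], [-0.0, -0.0, -1.0]]
force: [-0.0, -0.6, -3.1]
grip_width: 0.159
grasp_force: 29.9
```

```bash
cat > st.py <<'E'
from h import *
A=[shot("wrist") for _ in range(4)]; w=dict(A[0]); w["range_z"]=np.median([a["range_z"] for a in A],0)
s=ctrl.read_state(); R=s["ee_rot"]; p=s["tool_pos"]
print(p.round(4),"yaw",np.degrees(np.arctan2(R[1,0],R[0,0])).round(2),s["force"].round(1),s["ft_torque"].round(2))
X=pts(w); H,S,V=cv2.split(cv2.cvtColor(w["image"],cv2.COLOR_BGR2HSV)); L=(X-p)@R
ye=(H>15)&(H<35)&(S>120)&(V>80)&(L[...,2]<-.02)&(L[...,2]>-.1)&(L[...,0]>.02)&(abs(L[...,1])<.04)
P=L[ye]; print("reel L",np.percentile(P[:,0],[1,99]).round(4),np.percentile(P[:,1],[1,99]).round(4),"top",np.percentile(-P[:,2],99).round(4))
g=(S<70)&(V>90)&(abs(L[...,1])<.035)&(L[...,0]>.01)&(L[...,0]<.13)
k=g&(L[...,2]<-.045)&(L[...,2]>-.066)&(abs(L[...,1])<.008); Q=L[k]
for x0 in (.03,.076,.082,.088,.094,.1):
    q=Q[abs(Q[:,0]-x0)<.003]
    if len(q): print(x0,len(q),"lat",((q[:,1].min()+q[:,1].max())/2).round(4),"top",np.percentile(-q[:,2],92).round(4))
U=X[(S<70)&(X[...,2]>.08)&(X[...,2]<.096)&(abs(L[...,0]-.06)<.07)&(abs(L[...,1])<.03)]; l=(U-p)@R
for a,b in((.01,.05),(.05,.12)):
    q=l[(l[:,0]>a)&(l[:,0]<b)]
    if len(q): print("upright",len(q),np.percentile(q[:,0],[3,97]).round(4),"lat",np.percentile(q[:,1],[1,99]).round(4),np.percentile(q[:,1],[1,99]).mean().round(4))
E
python3 st.py
```

```text
[ 0.462  -0.291   0.1153] yaw -13.96 [ 0.3  0.7 -3.3] [ 0.07  0.19 -0.02]
reel L [0.0382 0.0731] [-0.0279  0.0299] top 0.0802
0.03 223 lat -0.0004 top 0.0604
0.076 453 lat -0.0003 top 0.0601
0.082 522 lat -0.0003 top 0.06
0.088 533 lat 0.0001 top 0.0599
0.094 559 lat 0.0001 top 0.0599
0.1 576 lat 0.0002 top 0.0599
upright 743 [0.0878 0.0954] lat [-0.0259  0.0291] 0.0016
```

Everything lines up: the rod is level, the far upright is where expected, and the reel is against the shoulder. I'll lower into the slots.

>>> send_rows --series "-1 0 0 -.02 0;-1 0 0 -.03 0;-1 0 0 -.03 0;-1 0 0 -.03 0;-1 0 0 -.02 0;-1 0 0 -.01 0;-1 0 0 0 0;-1 0 0 0 0"

```text
clock: 25.42
tool_pos: [0.4624, -0.2916, 0.0459]
ee_rot: [[0.97, -0.242, 0.001], [-0.242, -0.97, -0.001], [0.001, 0.0, -1.0]]
force: [-0.3, 0.0, -2.8]
grip_width: 0.159
grasp_force: 29.9
```

```bash
python3 st.py
```

```text
[ 0.4623 -0.2915  0.0459] yaw -13.98 [ 0.3 -0.7 -2.8] [ 0.02  0.1  -0.03]
reel L [0.0383 0.0731] [-0.0275  0.0303] top 0.0802
0.03 227 lat -0.0 top 0.0604
0.076 449 lat 0.0001 top 0.0601
0.082 523 lat 0.0001 top 0.06
0.088 535 lat 0.0005 top 0.06
0.094 565 lat 0.0005 top 0.0599
0.1 570 lat 0.0005 top 0.0599
upright 1062 [0.01   0.0281] lat [-0.0267  0.0283] 0.0008
upright 1723 [0.0871 0.0947] lat [-0.0263  0.029 ] 0.0014
```

>>> send_rows --series "-1 -.001 -.001 -.01 0;-1 0 0 -.012 0;-1 0 0 -.012 0;-1 0 0 -.01 0;-1 0 0 -.008 0;-1 0 0 -.006 0;-1 0 0 0 0;-1 0 0 0 0"

```text
clock: 26.62
tool_pos: [0.4616, -0.2918, 0.0165]
ee_rot: [[0.97, -0.242, 0.0], [-0.242, -0.97, -0.0], [0.0, 0.0, -1.0]]
force: [-0.6, 0.9, -2.4]
grip_width: 0.156
grasp_force: 29.9
```

>>> send_rows --series "-1 0 0 -.003 0;-1 0 0 -.003 0;-1 0 0 0 0;-1 0 0 0 0"

```text
clock: 27.12
tool_pos: [0.4614, -0.2917, 0.0133]
ee_rot: [[0.97, -0.242, -0.0], [-0.242, -0.97, 0.0], [-0.0, -0.0, -1.0]]
force: [0.5, -0.4, -3.8]
grip_width: 0.153
grasp_force: 29.9
```

>>> send_rows --series "-1 0 0 -.002 0;-1 0 0 0 0;-1 0 0 0 0"

```text
clock: 27.5
tool_pos: [0.4614, -0.2918, 0.0124]
ee_rot: [[0.97, -0.242, 0.0], [-0.242, -0.97, -0.0], [0.0, 0.0, -1.0]]
force: [-0.3, -0.6, -1.4]
grip_width: 0.156
grasp_force: 29.9
```

```bash
python3 st.py
```

```text
[ 0.4614 -0.2917  0.0123] yaw -13.98 [ 0.8  0.7 -2.2] [0.06 0.13 0.01]
reel L [0.0381 0.0727] [-0.0276  0.0303] top 0.0802
0.03 259 lat 0.0001 top 0.0606
0.076 481 lat 0.0001 top 0.0601
0.082 512 lat 0.0001 top 0.0601
0.088 668 lat -0.0001 top 0.0603
0.094 712 lat -0.0 top 0.0613
0.1 576 lat 0.0006 top 0.06
upright 2942 [0.0101 0.0311] lat [-0.0271  0.0276] 0.0003
upright 3246 [0.0878 0.0954] lat [-0.0268  0.0287] 0.001
```

>>> send_rows --series "-1 0 0 -.0015 0;-1 0 0 0 0;-1 0 0 0 0"

```text
clock: 28.08
tool_pos: [0.4615, -0.2918, 0.0117]
ee_rot: [[0.97, -0.242, 0.0], [-0.242, -0.97, -0.0], [0.0, 0.0, -1.0]]
force: [-0.5, -0.1, -0.9]
grip_width: 0.156
grasp_force: 29.9
```

>>> send_rows --series "-1 0 0 -.0015 0;-1 0 0 0 0;-1 0 0 0 0"

```text
clock: 28.45
tool_pos: [0.4616, -0.2919, 0.0113]
ee_rot: [[0.97, -0.242, 0.0], [-0.242, -0.97, -0.0], [0.0, 0.0, -1.0]]
force: [-2.0, 1.5, 4.4]
grip_width: 0.152
grasp_force: 29.9
```

The spindle is resting on the slot floors: the force has reversed to +4 N. I'll release and retreat straight up.

>>> send_rows --series "-.5 0 0 .001 0;-.3 0 0 0 0;0 0 0 0 0;0 0 0 0 0;0 0 0 0 0;0 0 0 .02 0;0 0 0 .04 0;0 0 0 .06 0;0 0 0 .08 0;0 0 0 .1 0;0 0 0 .1 0;0 0 0 .05 0;0 0 0 0 0;0 0 0 0 0"

```text
clock: 30.2
tool_pos: [0.4607, -0.2912, 0.2351]
ee_rot: [[0.97, -0.242, -0.001], [-0.242, -0.97, 0.001], [-0.002, -0.001, -1.0]]
force: [-0.6, 0.6, 0.1]
grip_width: 0.504
grasp_force: 0.0
```

```bash
python3 - <<'E'
from h import *
w=shot("wrist"); s=ctrl.read_state(); print(s["tool_pos"],s["force"],s["grip_width"],s["clock"])
X=pts(w);H,S,V=cv2.split(cv2.cvtColor(w["image"],cv2.COLOR_BGR2HSV))
m=((H<8)|(H>172))&(S>150)&(V>80)&(X[...,2]>.06);P=X[m]; print(cv2.minAreaRect(P[:,:2].astype(np.float32)*1000),np.median(P,0),P[:,2].min())
ye=(H>15)&(H<35)&(S>120)&(V>80)&(abs(X[...,0]-.515)<.05)&(abs(X[...,1]+.305)<.06);P=X[ye];print("reel top",np.percentile(P[:,2],99),cv2.minAreaRect(P[:,:2].astype(np.float32)*1000))
cv2.imwrite("pics/end.png",w["image"])
E
```

```text
[ 0.46038804 -0.29102262  0.23443571] [ 0.51144539 -0.4114349   0.70436763] 0.501776260905286 30.25
((460.7124328613281, -292.54376220703125), (17.232696533203125, 39.3234977722168), 75.58960723876953) [ 0.46146025 -0.29288503  0.07439784] 0.0609797978795239
reel top 0.36162897888194434 ((501.6183776855469, -313.26666259765625), (83.50701904296875, 57.830299377441406), 75.83507537841797)
```

View pics/end.png

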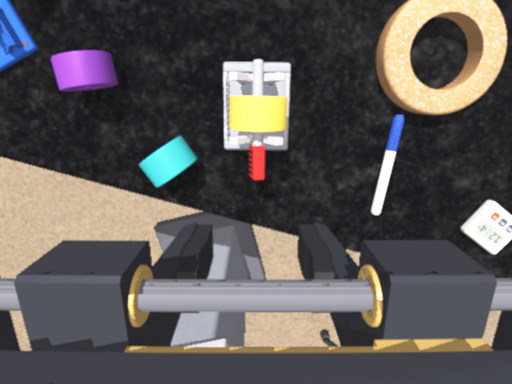

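The last picture shows the spindle in both slots with the handle at (258,162). The yellow reel hangs between the uprights at (258,112), and the gripper is well clear. I'll hand it in.

```bash
python3 -c "
from rig import ctrl
print(ctrl.close_job())"
```

```text
the job is handed in; nothing more can be done
None
```

The spindle is back in the stand's two slots with the yellow reel hanging on it, the gripper is open and clear, and the job was handed in at about 30 s; the first grasp closed on air because the real finger tips sit about 34 mm above the reported TCP.

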